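# Open the hob guard, turn the pan handle in, latch the guard

### The arm

A 6-joint arm with a two-finger parallel gripper is mounted at the origin on a cart in front of the work surface, level with it; the furniture and walls round the work are solid. World frame = base frame: x ahead of the robot, y to its left, z up, the work surface at z = 0. Lengths are in m, angles in degrees, forces in N, time in s.
With the tool pointing down it reaches from about 0.4 to 0.825 m from the base axis. Payload 7 kg.
Tool frame: the origin (TCP) lies midway between the tips of the shut fingers; the grasp point (between the pads) lies 19 mm behind it; z points along the fingers, y is the direction in which the jaws open and shut (so a half turn about z gives the same grasp; the last joint's range is limited). The gripper opens to 88 mm and grips with 3 to 60 N. Pads are 19 mm wide; open, the fingers measure 130 mm over their backs; the gripper's body (78 mm by 193 mm) begins 47 mm behind the grasp point.
Start: joints at [90.82, 20.546, 0.682, 0, -70.136, -16.507], TCP at [0.183, 0.65, 0.191] pointing down, gripper open.
Joint ranges: [-176.03, 176.03], [-82.01, 121.73], [-58.28, 71.71], [-173.87, 95.51], [-174.79, -0.11], [-173.66, 173.66]. Speed limits (degrees/s): [136.94, 136.94, 172.46, 180, 180, 180].

### API

Orientations are given as a 3x3 rotation matrix whose columns are the frame's x, y, z axes.
In Python, from rig import robot gives the robot as it stands. Calls block until the motion is done:
- robot.goto(position, orientation): joint-space move of the TCP to a pose.
- robot.servo_line(position, ori=None, speed=0.15): straight line of the TCP; ori=None keeps the orientation; speed is the mean speed in m/s.
- robot.movej(angles): joint-space move.
- robot.move_gripper(opening): opening from 0.0 (shut) to 1.0 (fully open); the grip force is fixed at half the most; returns when the fingers have stopped.
- robot.dwell(seconds).
- robot.ik(position, orientation): joint angles nearest the present ones, or None.
- robot.grab_frame(name): name is "scene" or "top"; returns (picture, depth): 400x640x3 uint8, red, green, blue; 400x640 float32, m along the optical axis (not along the pixel's ray), 0 where there is no reading.
- robot.camera_info(name): a dict with "vfov" (degrees; the focal length in pixels is half the picture's height over the tangent of half this angle, whatever the lens; pixels are square), "cx", "cy" (the principal point, pixels), "view" (4x4, takes a point from world to camera coordinates). Camera axes: x right, y down, z forward; pixel columns grow to the right and rows downward; lengths in m; the calibration is good to about 2 mm. A picture is of the moment at which its call begins. camera_info takes no time and is no camera call.
A pose or a line that the arm cannot do raises robot.Unreachable and nothing moves.
- robot.job_done(): hands the job in, once; it reports no verdict.
Readings, each from a call of its own:
- robot.read_t(): time.
- robot.read_qpos(): joint angles.
- robot.read_qvel(): joint speeds.
- robot.read_effort(): joint torques, N m.
- robot.read_position(): TCP position.
- robot.read_tcp_rot(): TCP orientation.
- robot.read_force(): force on the tool from outside, world axes, zero at the start.
- robot.read_ft_torque(): the same for the moment, N m.
- robot.read_grip_width(): opening from 0.0 (shut) to 1.0 (fully open).
Only numpy, scipy, OpenCV 4.12 (cv2) and the standard library are available. Lean on these libraries where they do the work, as an engineer would, in place of code of your own. Each camera call takes 0.05 s, during which the arm holds its last target. There are 200 camera calls.

### The job

On the small guarded hob the milk pan's handle reaches over the skillet beside it. Lift the gate's thumb latch out of its catch and swing the guard gate wide open, then turn the milk pan where it stands, keeping it on its plate, so that its handle points towards the back of the hob, clear of the skillet. Finally swing the gate shut so that the latch bar drops back into its catch, leaving the skillet, the mug on the shelf and the kitchen timer undisturbed.

Things in the scene. Friction and masses are not known exactly. Their poses are not given: they have to be found in the camera images.
- hob: fixed table-top hob, black slab with steel wire guard. Origin at worktop level, +x to its back, +y to its left seen from the front, z up (mm below in this frame). Slab x -95..125, y -175..125, 30 high. Side rails at y 113 and -163, 105 high. Gate plane x = -90, between hinge post y 113 and catch post y -88; right of it a fixed rail 105 high. Left plate x -30, y 50; right plate x -30, y -105
- gate_hinge (a point): point on the gate's vertical hinge axis at its left end, 100 mm above the worktop (hob frame x -90, y 105 mm). The gate runs 180 mm from it to the right when shut; a 7 mm thick wire panel, 40 to 105 mm above the worktop. It swings out towards the robot and stays where it is left (friction 0.04 N m)
- gate (a joint): gate angle in rad: 0 shut, grows as the free right end swings out towards the robot, stop at 1.9. With the latch bar in its catch it opens no more than about 0.04
- latch (a joint): latch bar angle in rad: 0 level (falls there by its weight), grows as the right end lifts, stop 0.7; above 0.2 it clears the catch. The 8 mm bar lies 100 mm up, 10 mm in front of the gate plane; it pivots 90 mm from the gate hinge about an axis normal to the gate and reaches 112 mm to the right, into the catch. If the gate is swung shut with the bar down, it rides up the ramp and drops in
- latch_knob (a point): centre of the 22 mm ball knob that stands on the latch bar on a 7 mm stem: 65 mm right of the bar's pivot, 40 mm above the bar, so 140 mm above the worktop when down. It moves with bar and gate
- milk_pan: open steel milk pan, 88 mm across, 65 mm high, 0.3 to 0.6 kg, loose on the left plate. Origin at the centre of its underside; +x points along its handle, z up. The handle is a black round bar 14 mm thick, from 58 to 127 mm from the pan's centre, 61 to 64 mm above its underside (about 100 mm above the worktop); it starts pointing to the right, above the skillet
- pan_handle_tip (a point): end of the milk pan's handle, 125 mm from the pan's centre, 64 mm above its underside
- skillet: bystander: small grey skillet, 88 mm across, 26 mm high, loose on the right plate, its short handle to the back. Origin at the centre of its underside
- shelf_mug: bystander: yellow stoneware mug, 120 x 87 x 72 mm, on the right part of the wire shelf. Origin under its centre
- timer: bystander: round kitchen timer, 63 mm across, 54 mm high, on the worktop left of the hob. Origin under its centre
- plate_left (a point): centre of the left plate's top, axes as the hob's
- shelf_edge (a point): middle of the front edge of the hob's wire warming shelf, 250 mm above the worktop. The shelf, 8 mm thick, runs from here 140 mm to the back, over the full width, on two posts at the rear corners. To work below it the tool must lean back towards the robot, 35 to 45 degrees. A fixed wall cabinet hangs 470 mm above the worktop behind and left of the gate hinge
- catch (a point): the catch on the front of the catch post, point where the latch bar lies (hob frame x -100, y -90, 100 mm up). 16 mm wide; its upright lip, 8 to 14 mm in front of this point, is 110 mm above the worktop; in front of the lip a ramp slopes down 25 mm
Mind the look-alikes: they are no part of the job. Leave any purple look-alike of the milk_pan alone.

How it is judged (in metres and radians):
On the way, in this order (a step that is already met when the one before it is completed fails the run):
1. the gate is swung open by at least 50 degrees (the latch has been lifted out of its catch) (value of joint gate above 0.87 rad), for 0.2 s.
2. with the gate open, the milk pan's handle points towards the back, its tip at least 75 mm behind the plate's centre (x of pan_handle_tip in the frame of plate_left above 0.075 m and value of joint gate above 0.5 rad), for 0.2 s.
At the end, for the whole second after the job is handed in: the gate is shut (under 0.045 rad) with the latch bar down in its catch (under 0.05 rad); the milk pan stands upright and at rest on the left plate, its centre within 30 mm of the plate's, with the tip of its handle at least 75 mm behind the plate's centre (value of joint gate below 0.045 rad and value of joint latch below 0.05 rad and x of pan_handle_tip in the frame of plate_left above 0.075 m and horizontal distance between milk_pan and plate_left below 0.03 m and angle between milk_pan's own z axis and vertical below 0.08 rad and z of milk_pan in the frame of plate_left below 0.006 m and linear speed of milk_pan below 0.02 m/s and velocity of joint gate below 0.05 rad/s); the robot touches nothing.
It fails at once if the skillet is shoved more than 20 mm (distance of skillet from where it was at the start of the episode above 0.02 m).
It fails at once if the mug on the shelf is shoved more than 20 mm (distance of shelf_mug from where it was at the start of the episode above 0.02 m).
It fails at once if the kitchen timer is shoved more than 20 mm (distance of timer from where it was at the start of the episode above 0.02 m).
It fails at once if the milk pan is tipped by more than 25 degrees (angle between milk_pan's own z axis and vertical above 0.44 rad).
It also fails if it takes over 61 s, if anything falls off the work surface, if the arm or the gripper's body presses on something with over 40 N, if the wrist force passes 120 N, or if a joint passes its speed limit or range.

## Working session

There is one attempt and no reset: what is moved stays moved. The work goes in short steps, each a Python script; the robot and the scene stay as the last script left them, time stands still between calls to the robot, and variables do not carry over. Pictures are saved under pics/ and viewed, about 8 in all and at most 12, crops included, and the job is handed in when it is done.

```bash
mkdir -p pics; ls
python3 - <<'E'
from rig import robot
import cv2,numpy as np
for n in("scene","top"):
    im,d=robot.grab_frame(n); cv2.imwrite(f"pics/{n}0.png",im[:,:,::-1]); np.savez(f"{n}0.npz",im=im,d=d)
    print(n,robot.camera_info(n), (d>0).mean())
print(robot.read_t())
E
```

```text
pics
scene {'vfov': 53.749734901190024, 'cx': 317.272781095698, 'cy': 199.1053894107466, 'view': array([[ 0.70322203, -0.71096442,  0.00289394, -0.49504512],
       [-0.51121515, -0.50846846, -0.69290612,  0.23061896],
       [ 0.49410307,  0.48578742, -0.72102201,  1.00035361],
       [ 0.        ,  0.        ,  0.        ,  1.        ]])} 0.99105859375
top {'vfov': 52.588827915978115, 'cx': 317.0059627959226, 'cy': 201.14758332190803, 'view': array([[ 0.02234945, -0.99955829,  0.01958915, -0.25584439],
       [-0.98369707, -0.02548358, -0.17801869,  0.45187421],
       [ 0.17843925, -0.01529118, -0.98383211,  1.20514349],
       [ 0.        ,  0.        ,  0.        ,  1.        ]])} 0.99595703125
0.1
```

View pics/scene0.png

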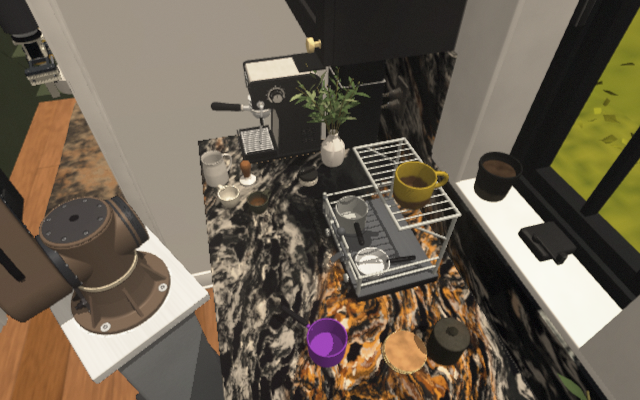

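View pics/top0.png

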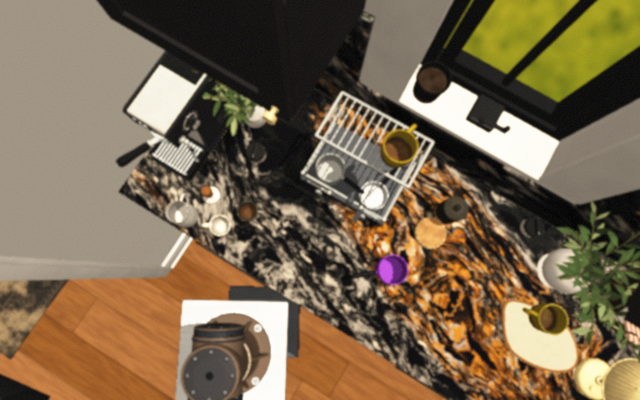

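The overview shows the hob at about (365,165) in the top view and (390,220) in the scene view. The milk pan is on the left plate, the mug is on the shelf, and the purple decoy sits in front. I'll enlarge both.

Run:
```python
import cv2
s=cv2.imread("pics/scene0.png")[130:305,300:475]; t=cv2.imread("pics/top0.png")[85:230,285:445]
cv2.imwrite("pics/c1.png",cv2.resize(s,None,fx=3.4,fy=3.4,interpolation=cv2.INTER_CUBIC))
cv2.imwrite("pics/c2.png",cv2.resize(t,None,fx=4,fy=4,interpolation=cv2.INTER_CUBIC))
```

```text
(no output)
```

View pics/c1.png

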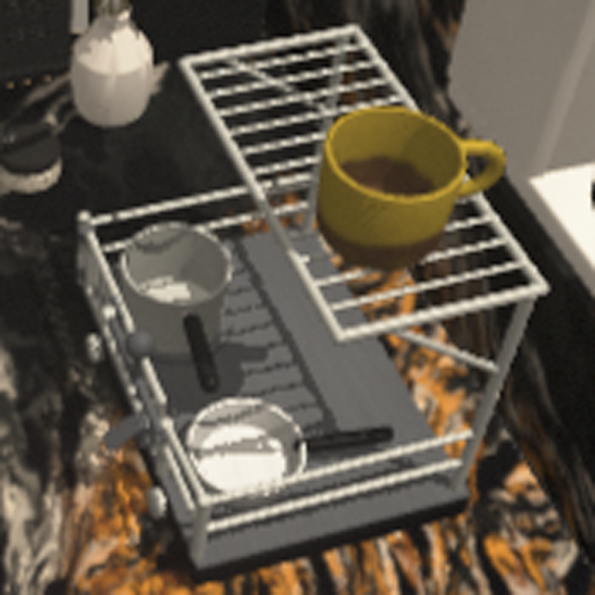

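View pics/c2.png

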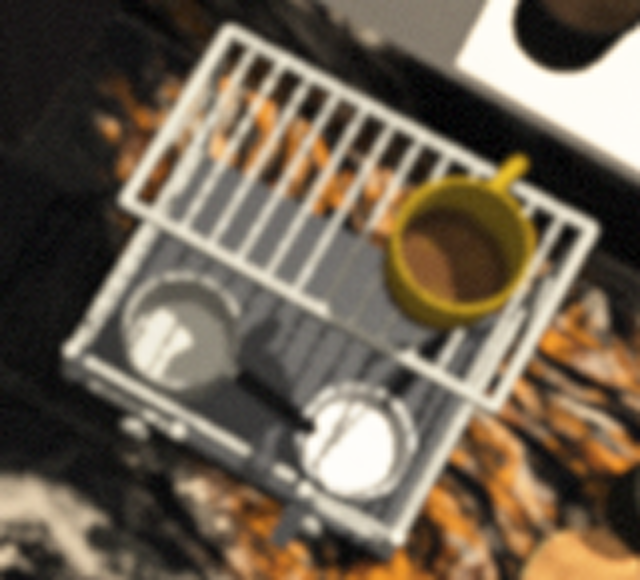

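The crops show the rail corners, the shelf, the milk pan with its handle over the skillet, and the latch knob, a grey ball at scene crop (140,345). I'll fit the hob pose from points seen in both views.

```bash
cat > h.py <<'E'
import numpy as np
from rig import robot
def P(n,p):
    c=robot.camera_info(n); f=200/np.tan(np.radians(c['vfov']/2)); q=c['view'][:3,:3]@p+c['view'][:3,3]
    return np.array([c['cx']+f*q[0]/q[2],c['cy']+f*q[1]/q[2]])
def crop(n,u,v):
    return np.array([300+(u+.5)/3.4-.5,130+(v+.5)/3.4-.5]) if n=='scene' else np.array([285+(u+.5)/4-.5,85+(v+.5)/4-.5])
def H(hx,hy,yaw,p):
    c,s=np.cos(yaw),np.sin(yaw); return np.array([hx+c*p[0]-s*p[1],hy+s*p[0]+c*p[1],p[2]])
E
cat > fit.py <<'E'
from h import *
from scipy.optimize import least_squares
def tri(a,b):
    f=lambda p:np.r_[P('scene',p)-crop('scene',*a),P('top',p)-crop('top',*b)]
    r=least_squares(f,[.6,-.1,.1]); return r.x,np.abs(r.fun).max()
for n,a,b in [('hinge',(83,215),(70,357)),('fr',(205,497),(398,540)),('shFL',(185,62+0),(230,28)),('shelf_fl',(340,337),(497,405)),('shelf rr',(545,290),(597,228)),
  ('shelf RL?',(355,30),(230,28)),('shelf FL',(185,62),(125,203)),('tip',(208,388),(312,424)),('panc',(177,265),(183,328)),('skil',(247,445),(357,440)),('knob',(140,345),(178,428))]:
    print(n,*[np.round(x,4) for x in tri(a,b)])
E
python3 fit.py
```

```text
hinge [ 0.5266 -0.1992  0.1146] 0.5051
fr [ 0.3969 -0.4402  0.1094] 0.1555
shFL [ 0.667  -0.258   0.2474] 24.0208
shelf_fl [ 0.4647 -0.4771  0.252 ] 0.6114
shelf rr [ 0.5865 -0.5456  0.2522] 0.5525
shelf RL? [ 0.7211 -0.3019  0.2509] 0.4174
shelf FL [ 0.5967 -0.2352  0.2521] 0.2568
tip [ 0.481  -0.3769  0.0943] 0.9935
panc [ 0.553  -0.281   0.0983] 0.3249
skil [ 0.4783 -0.4171  0.0642] 0.1354
knob [ 0.4949 -0.2867  0.0504] 2.5103
```

```bash
cat >> fit.py <<'E'
obs={'hinge':[.5266,-.1992],'fr':[.3969,-.4402],'a':[.4647,-.4771],'b':[.5865,-.5456],'c':[.7211,-.3019],'d':[.5967,-.2352]}
def f(v):
    m={'hinge':(-.09,.113),'fr':(-.09,-.163),'a':(v[3],-.163),'b':(v[3]+.14,-.163),'c':(v[3]+.14,.113),'d':(v[3],.113)}
    return np.concatenate([H(*v[:3],(*m[k],0))[:2]-obs[k] for k in obs])
r=least_squares(f,[.55,-.3,-.5,0]); print(r.x,np.degrees(r.x[2]),np.round(r.fun*1000,1))
hb=r.x[:3]
def inv(w): 
    c,s=np.cos(hb[2]),np.sin(hb[2]); d=np.array(w[:2])-hb[:2]; return np.round([c*d[0]+s*d[1],-s*d[0]+c*d[1]],4)
for n,w in [('tip',(.481,-.3769)),('panc',(.553,-.281)),('skil',(.4783,-.4171)),('tcp',(.183,.65))]: print(n,inv(w))
for n,p in [('knob',(-.1,-.05,.14)),('catch',(-.1,-.09,.1)),('plateL',(-.03,.05,.037)),('tipnom',(-.03,-.075,.1)),('gatehinge',(-.09,.105,.1))]:
    w=H(*hb,p); a=P('scene',w);b=P('top',w); print(n,w.round(4),'c1',((a-[300,130])*3.4).round(),'c2',((b-[285,85])*4).round())
E
python3 fit.py|tail -n 10
```

```text
[ 0.55297526 -0.34036754 -0.49867814 -0.01179475] -28.572152646484 [ 1.4  1.1 -0.9 -0.3 -0.  -0.8  1.1  0.8 -1.5 -0.5 -0.  -0.3]
tip [-0.0457 -0.0665]
panc [-0.0284  0.0521]
skil [-0.0289 -0.1031]
tcp [-0.7986  0.6928]
knob [ 0.4412 -0.3365  0.14  ] c1 [136. 346.] c2 [259. 467.]
catch [ 0.4221 -0.3716  0.1   ] c1 [152. 424.] c2 [301. 503.]
plateL [ 0.5505 -0.2821  0.037 ] c1 [171. 316.] c2 [178. 351.]
tipnom [ 0.4908 -0.3919  0.1   ] c1 [235. 385.] c2 [329. 412.]
gatehinge [ 0.5242 -0.2051  0.1   ] c1 [ 83. 232.] c2 [ 78. 362.]
```

Run:
```python
from h import *
pts=[]
for n in('scene','top'):
    d=np.load(n+'0.npz')['d']; c=robot.camera_info(n); f=200/np.tan(np.radians(c['vfov']/2))
    v,u=np.mgrid[:400,:640]; q=np.stack([(u-c['cx'])/f*d,(v-c['cy'])/f*d,d],-1)[d>0]
    pts.append((q-c['view'][:3,3])@c['view'][:3,:3])
p=np.concatenate(pts)
print("rows x from 0.9 down to -0.2, cols y from 0.9 down to -0.8; max z in cm")
ys=np.arange(.9,-.81,-.1); print('      ',*['%4d'%round(y*100) for y in ys])
for x in np.arange(1.0,-.31,-.1):
    r=[]
    for y in ys:
        m=(abs(p[:,0]-x)<.05)&(abs(p[:,1]-y)<.05); r.append('%4d'%round(100*p[m,2].max()) if m.sum()>3 else '   .')
    print('%5d '%round(x*100),*r)
print(robot.read_tcp_rot().round(2))
# IK survey of the knob path
hb=(.55298,-.34037,-.49868)
def Rz(a): return np.array([[np.cos(a),-np.sin(a),0],[np.sin(a),np.cos(a),0],[0,0,1]])
```

```text
rows x from 0.9 down to -0.2, cols y from 0.9 down to -0.8; max z in cm
         90   80   70   60   50   40   30   20   10    0  -10  -20  -30  -40  -50  -60  -70  -80
  100     .    .    .    .    .    .    .    .    .    .   30    .    .    .    .    .    .    .
   90     .    .    .    .    .    .    .   28   26   32   36   41    .    .    .   40    .    .
   80     .    .    .    .    .    .    .   56   31   32   31   42   58   61   63   65   60   43
   70     .    .    .    .    .    .   67   59   65   70   35   71   69   63   63   29   62   53
   60     .    .    .    .    .   56   66   30   30   74   83   85   26   33   33   20   26   25
   50     .    .    .    .    .   56   56    9    9    5   52   86   26   33   33    9   17   55
   40     .    .    .    .   49   49    1   10   10    5    5    1   15   11   11    9   10   32
   30     .    .    .    .   51  -78  -89    0    5    5    1    1    1    7    7    2    1   34
   20   -90  -90   40   50   51  -90  -90  -81    0    0    1    1    7    7    7    1    1   51
   10   -89  -90   43   48  -90  -90  -89    0   24   28   26    1    1    1    1    1    1   50
    0   -90  -90  -90  -90  -90  -90    .    0   28   28   28    1  -90    1    1    1    1    2
  -10   -90  -89  -89  -89  -89  -90    .    0   36   39   32    1  -90  -90    0    1    1    1
  -20   -90  -89  -90  -90  -90  -90  -90  -81  -81   28   27  -80  -90  -89  -90  -90  -14    .
  -30   -90  -90  -90  -90  -89  -90  -91    .    .    .  -90  -90  -89  -90  -89  -90  -90  -89
[[ 0.96 -0.27 -0.  ]
 [-0.27 -0.96 -0.  ]
 [ 0.    0.   -1.  ]]
```

```bash
cat >> h.py <<'E'
hb=(.55298,-.34037,-.49868)
def rot(ax,a):
    import cv2; return cv2.Rodrigues(np.array(ax,float)*a)[0]
HR=rot([0,0,1],hb[2])
def W(p): return H(*hb,np.array(p))          # hob -> world
def knob(th,ph,dz=0,sgn=1,follow=1,side=0.):
    """TCP pose holding the knob; gate angle th, bar angle ph; dz = lift along the stem"""
    u=np.array([-np.sin(th),-np.cos(th),0]); n=np.array([-np.cos(th),np.sin(th),0]); z=np.array([0,0,1.])
    b=np.cos(ph)*u+np.sin(ph)*z; s=-np.sin(ph)*u+np.cos(ph)*z   # along the bar, along the stem
    p=np.array([-.09,.105,.1])+.09*u+.01*n+.065*b+.04*s+s*(-.019+dz)
    a=(1-follow)*th; y=np.cos(a)*b*1.0-np.sin(a)*np.cross(s,b)
    y=sgn*y; return W(p), HR@np.c_[np.cross(y,-s),y,-s]
E
python3 - <<'E'
from h import *
Rt=robot.read_tcp_rot()
for az in(90,45,-20):
  for r in(.45,.4,.35,.3):
    for z in(.3,.4,.5):
      a=np.radians(az); q=robot.ik([r*np.cos(a),r*np.sin(a),z],rot([0,0,1],a-np.pi/2)@Rt)
      if az==90: print(az,r,z,None if q is None else np.round(q))
for sg in(1,-1):
  for fo in(1,.5,0):
    print(sg,fo)
    for th,ph in((0,0),(0,.35),(.5,.35),(1,.35),(1.3,.35),(1.6,.35),(1.8,.35),(1.6,0),(1.8,0)):
      q=robot.ik(*knob(th,ph,.003,sg,fo)); print('  ',th,ph,None if q is None else np.round(q))
E
```

```text
90 0.45 0.3 [115.  -5. -15.  -0. -80. -41.]
90 0.45 0.4 [115.  -5.  -3.  -0. -92. -41.]
90 0.45 0.5 [ 115.   -4.   10.   -0. -104.  -41.]
90 0.4 0.3 [119. -10. -20.  -0. -81. -44.]
90 0.4 0.4 [119. -11.  -8.  -0. -93. -44.]
90 0.4 0.5 [ 119.   -9.    6.   -0. -105.  -44.]
90 0.35 0.3 [123. -16. -24.  -0. -82. -49.]
90 0.35 0.4 [123. -16. -12.  -0. -95. -49.]
90 0.35 0.5 [ 123.  -15.    2.   -0. -107.  -49.]
90 0.3 0.3 [130. -23. -28.  -0. -85. -55.]
90 0.3 0.4 [130. -22. -15.  -0. -97. -55.]
90 0.3 0.5 [ 130.  -20.   -1.   -0. -109.  -55.]
1 1
   0 0 [-17.  12. -20.   0. -58.  79.]
   0 0.35 [ -2.  12. -29.  21. -60.  52.]
   0.5 0.35 [ -1.  13. -25.  12. -70.  28.]
   1 0.35 [ -0.  13. -21.   2. -76.   4.]
   1.3 0.35 [ -0.  13. -18.  -4. -79. -11.]
   1.6 0.35 [ -1.  13. -15. -10. -79. -26.]
   1.8 0.35 [ -1.  14. -14. -13. -79. -36.]
   1.6 0 [ 11.  -2. -36.   0. -56. -41.]
   1.8 0 [ 14.  -0. -35.   0. -56. -56.]
1 0.5
   0 0 [-17.  12. -20.   0. -58.  79.]
   0 0.35 [ -2.  12. -29.  21. -60.  52.]
   0.5 0.35 [ -1.  13. -25.  12. -70.  14.]
   1 0.35 [ -0.  13. -21.   2. -76. -2
[... 1086 characters left out ...]
-29.   21.  -60. -128.]
   0.5 0.35 [  -1.   13.  -25.   12.  -70. -166.]
   1 0.35 [ -0.  13. -21.   2. -76. 155.]
   1.3 0.35 [ -0.  13. -18.  -4. -79. 132.]
   1.6 0.35 [ -1.  13. -15. -10. -79. 108.]
   1.8 0.35 [ -1.  14. -14. -13. -79.  92.]
   1.6 0 [ 11.  -2. -36.   0. -56.  93.]
   1.8 0 [ 14.  -0. -35.   0. -56.  73.]
-1 0
   0 0 [ -17.   12.  -20.    0.  -58. -101.]
   0 0.35 [  -2.   12.  -29.   21.  -60. -128.]
   0.5 0.35 None
   1 0.35 [ -0.  13. -21.   2. -76. 127.]
   1.3 0.35 [ -0.  13. -18.  -4. -79.  94.]
   1.6 0.35 [ -1.  13. -15. -10. -79.  62.]
   1.8 0.35 [ -1.  14. -14. -13. -79.  41.]
   1.6 0 [ 11.  -2. -36.   0. -56.  47.]
   1.8 0 [ 14.  -0. -35.   0. -56.  21.]
```

```bash
cat >> h.py <<'E'
def ori(lean,sgn=1,yaw=0.):
    """tool leaning back towards the robot, jaws along hob y (then yawed about vertical)"""
    l=np.radians(lean); z=np.array([np.sin(l),0,-np.cos(l)]); y=np.array([0,sgn,0.])
    return HR@rot([0,0,1],np.radians(yaw))@np.c_[np.cross(y,z),y,z]
def kp(th,ph,R,up=0.):
    k=np.array([-.09,.105,.1]); u=np.array([-np.sin(th),-np.cos(th),0]); n=np.array([-np.cos(th),np.sin(th),0]); z=np.array([0,0,1.])
    b=np.cos(ph)*u+np.sin(ph)*z; s=-np.sin(ph)*u+np.cos(ph)*z
    return W(k+.09*u+.01*n+.065*b+.04*s)+R[:,2]*(.019-up)
E
python3 - <<'E'
from h import *
for n in('scene','top'):
    d=np.load(n+'0.npz')['d']; c=robot.camera_info(n); f=200/np.tan(np.radians(c['vfov']/2))
    v,u=np.mgrid[:400,:640]; q=np.stack([(u-c['cx'])/f*d,(v-c['cy'])/f*d,d],-1)[d>0]
    p=(q-c['view'][:3,3])@c['view'][:3,:3]; g=(p-[hb[0],hb[1],0])@HR
    m=(g[:,2]>.4)&(g[:,0]<.4)&(g[:,0]>-.3)&(abs(g[:,1])<.6)
    if m.any():
        for y0 in np.arange(-.5,.6,.05):
            k=m&(abs(g[:,1]-y0)<.025)
            if k.any(): print(n,'hob y %.2f minx %.3f minz %.2f'%(y0,g[k,0].min(),g[k,2].min()))
for sg in(1,-1):
  for ln in(0,20,30):
    R=ori(ln,sg); print(sg,ln)
    for th,ph in((0,0),(0,.3),(.8,.3),(1.3,.3),(1.6,.3),(1.6,0),(1.75,0)):
      q=robot.ik(kp(th,ph,R),R); print('  ',th,ph,None if q is None else np.round(q))
  R=ori(42,sg)
  for p in((-.08,-.05,.088),(-.08,-.05,.3),(0,-.05,.088),(.05,0,.088),(.05,.03,.088)):
      q=robot.ik(W(p),R); print('  pan',p,None if q is None else np.round(q))
E
```

```text
scene hob y -0.25 minx 0.346 minz 0.40
scene hob y -0.10 minx 0.343 minz 0.40
scene hob y -0.05 minx 0.202 minz 0.40
scene hob y -0.00 minx 0.202 minz 0.40
scene hob y 0.05 minx 0.203 minz 0.40
scene hob y 0.10 minx 0.202 minz 0.40
scene hob y 0.15 minx -0.115 minz 0.40
scene hob y 0.20 minx -0.115 minz 0.40
scene hob y 0.25 minx -0.086 minz 0.40
scene hob y 0.30 minx -0.084 minz 0.47
scene hob y 0.35 minx -0.083 minz 0.47
scene hob y 0.40 minx -0.081 minz 0.47
scene hob y 0.45 minx -0.081 minz 0.47
scene hob y 0.50 minx -0.079 minz 0.47
scene hob y 0.55 minx -0.078 minz 0.47
top hob y -0.50 minx 0.192 minz 0.40
top hob y -0.45 minx 0.193 minz 0.40
top hob y -0.40 minx 0.336 minz 0.40
top hob y -0.25 minx 0.347 minz 0.40
top hob y -0.10 minx 0.345 minz 0.40
top hob y -0.05 minx 0.204 minz 0.40
top hob y -0.00 minx 0.203 minz 0.40
top hob y 0.05 minx 0.204 minz 0.40
top hob y 0.10 minx 0.203 minz 0.40
top hob y 0.15 minx -0.114 minz 0.40
top hob y 0.20 minx -0.114 minz 0.47
top hob y 0.25 minx -0.085 minz 0.47
top hob y 0.30 minx -0.084 minz 0.47
top hob y 0.35 minx -0.083 minz 0.47
t
[... 1179 characters left out ...]
   1.3 0.3 [  4.  -1. -34.   0. -58.  57.]
   1.6 0.3 [ 10.  -1. -33.   0. -58.  52.]
   1.6 0 [ 11.  -1. -36.   0. -55.  50.]
   1.75 0 [ 13.  -0. -35.   0. -55.  48.]
-1 20
   0 0 [-14.   1. -42.  11. -28.  66.]
   0 0.3 [-11.  -0. -41.  11. -31.  64.]
   0.8 0.3 [  3. -13. -54.  19. -33.  44.]
   1.3 0.3 [ 17. -16. -58.  24. -37.  26.]
   1.6 0.3 [ 24. -15. -58.  26. -38.  18.]
   1.6 0 None
   1.75 0 None
-1 30
   0 0 None
   0 0.3 None
   0.8 0.3 None
   1.3 0.3 None
   1.6 0.3 None
   1.6 0 None
   1.75 0 None
  pan (-0.08, -0.05, 0.088) None
  pan (-0.08, -0.05, 0.3) [-13. -18. -51.  33. -19.  46.]
  pan (0, -0.05, 0.088) None
  pan (0.05, 0, 0.088) None
  pan (0.05, 0.03, 0.088) None
```

Run:
```python
from h import *
for p in((-.08,-.05,.09),(0,-.04,.09),(.045,0,.09)):
  print(p)
  for ln in(30,35,40,45):
    for yaw in range(-90,91,15):
      for s in(1,-1):
        q=robot.ik(W(p),ori(ln,s,yaw))
        if q is not None: print('  ',ln,yaw,s,np.round(q))
```

```text
(-0.08, -0.05, 0.09)
   30 -90 1 [ -0.  20. -34.  32. -56. 129.]
   30 -90 -1 [ -0.  20. -34.  32. -56. -51.]
   30 -75 1 [ -0.  15. -44.  42. -47. 133.]
   30 -75 -1 [ -0.  15. -44.  42. -47. -47.]
   30 -60 1 [ -3.  11. -52.  54. -38. 138.]
   30 -60 -1 [ -3.  11. -52.  54. -38. -42.]
   30 15 1 [-21.   4. -40. -12. -17. -72.]
   30 15 -1 [-21.   4. -40. -12. -17. 108.]
   30 30 1 [-32.   7. -28. -30. -33. -34.]
   30 30 -1 [-32.   7. -28. -30. -33. 146.]
   30 45 1 [-38.  12. -21. -35. -45. -13.]
   30 45 -1 [-38.  12. -21. -35. -45. 167.]
   30 60 1 [-41.  16. -14. -35. -56.   2.]
   30 75 1 [-42.  20.  -8. -34. -65.  14.]
   30 75 -1 [ -42.   20.   -8.  -34.  -65. -166.]
   30 90 1 [-41.  24.  -3. -31. -73.  24.]
   30 90 -1 [ -41.   24.   -3.  -31.  -73. -156.]
   35 -90 1 [  2.  22. -35.  36. -58. 123.]
   35 -90 -1 [  2.  22. -35.  36. -58. -57.]
   35 -75 1 [  2.  17. -46.  47. -49. 126.]
   35 -75 -1 [  2.  17. -46.  47. -49. -54.]
   35 -60 1 [ -3.  11. -56.  64. -39. 128.]
   35 -60 -1 [ -3.  11. -56.  64. -39. -52.]
   35 15 1 [-23.   3. -39. -24. -14. -59.]
   35 15 -1 
[... 7698 characters left out ...]
 36. -18.  40. -69. 122.]
   45 -90 -1 [  3.  36. -18.  40. -69. -58.]
   45 -75 1 [  3.  30. -32.  53. -58. 122.]
   45 -75 -1 [  3.  30. -32.  53. -58. -58.]
   45 -60 1 [ -1.  24. -44.  72. -48. 119.]
   45 -60 -1 [ -1.  24. -44.  72. -48. -61.]
   45 15 1 [-27.  13. -25. -51. -12. -30.]
   45 15 -1 [-27.  13. -25. -51. -12. 150.]
   45 30 1 [-39.  16. -17. -58. -32.  -6.]
   45 45 1 [-43.  21. -10. -56. -48.   5.]
   45 60 1 [-45.  27.  -2. -52. -61.  13.]
   45 60 -1 [ -45.   27.   -2.  -52.  -61. -167.]
   45 75 1 [-45.  32.   7. -47. -74.  19.]
   45 75 -1 [ -45.   32.    7.  -47.  -74. -161.]
   45 90 1 [-43.  38.  17. -43. -85.  25.]
   45 90 -1 [ -43.   38.   17.  -43.  -85. -155.]
```

Run:
```python
import cv2
s=cv2.imread("pics/scene0.png")[0:350,0:220]
cv2.imwrite("pics/arm.png",cv2.resize(s,None,fx=1.7,fy=1.7))
```

```text
(no output)
```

View pics/arm.png

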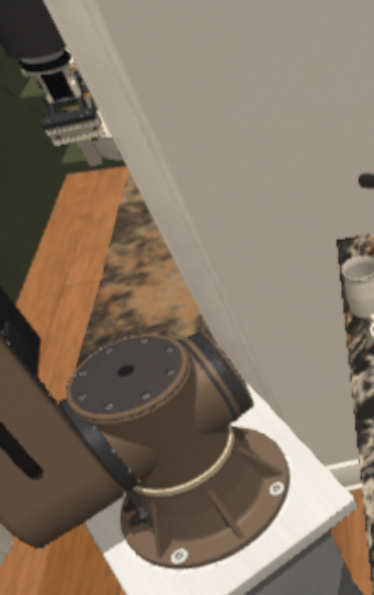

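Run:
```python
from h import *
for n in('scene','top'):
    d=np.load(n+'0.npz')['d']; c=robot.camera_info(n); f=200/np.tan(np.radians(c['vfov']/2))
    v,u=np.mgrid[:400,:640]; q=np.stack([(u-c['cx'])/f*d,(v-c['cy'])/f*d,d],-1)[d>0]
    p=(q-c['view'][:3,3])@c['view'][:3,:3]
    for z0 in(-.2,.05,.2,.35,.5):
        s=[]
        for y0 in np.arange(.2,.96,.05):
            k=(abs(p[:,2]-z0)<.075)&(abs(p[:,1]-y0)<.025)&(p[:,0]>.0)
            s.append('%.2f:%s'%(y0,'%.2f'%p[k,0].min() if k.sum()>2 else '-'))
        print(n,z0,*s)
for r,z in((.3,.45),(.25,.45),(.2,.45),(.3,.6),(.2,.6)):
    q=robot.ik([.19,(r*r-.036)**.5 if r>.19 else 0,z],robot.read_tcp_rot()); print(r,z,None if q is None else np.round(q,1))
```

```text
scene -0.2 0.20:- 0.25:- 0.30:- 0.35:- 0.40:0.42 0.45:0.32 0.50:0.21 0.55:0.20 0.60:- 0.65:- 0.70:- 0.75:- 0.80:- 0.85:- 0.90:- 0.95:-
scene 0.05 0.20:0.36 0.25:0.39 0.30:0.42 0.35:0.45 0.40:0.41 0.45:0.33 0.50:0.21 0.55:0.20 0.60:- 0.65:- 0.70:- 0.75:- 0.80:- 0.85:- 0.90:- 0.95:-
scene 0.2 0.20:0.59 0.25:0.55 0.30:0.52 0.35:0.50 0.40:0.41 0.45:0.32 0.50:0.21 0.55:0.20 0.60:0.16 0.65:- 0.70:0.20 0.75:- 0.80:- 0.85:- 0.90:- 0.95:-
scene 0.35 0.20:0.59 0.25:0.62 0.30:0.58 0.35:0.50 0.40:0.42 0.45:0.33 0.50:0.21 0.55:0.12 0.60:0.12 0.65:0.14 0.70:0.16 0.75:0.17 0.80:- 0.85:- 0.90:- 0.95:-
scene 0.5 0.20:0.76 0.25:0.68 0.30:0.59 0.35:0.50 0.40:0.41 0.45:0.32 0.50:0.21 0.55:0.20 0.60:0.14 0.65:0.14 0.70:- 0.75:- 0.80:- 0.85:- 0.90:- 0.95:-
top -0.2 0.20:- 0.25:- 0.30:- 0.35:- 0.40:0.41 0.45:0.33 0.50:0.21 0.55:0.20 0.60:- 0.65:- 0.70:- 0.75:- 0.80:- 0.85:- 0.90:- 0.95:-
top 0.05 0.20:0.36 0.25:0.39 0.30:0.42 0.35:0.45 0.40:0.41 0.45:0.32 0.50:0.21 0.55:0.20 0.60:- 0.65:- 0.70:- 0.75:- 0.80:- 0.85:- 0.90:- 0.95:-
top 0.2 0.20:0.59 0.25:0.55 0.30:0.52 0.35:0.50 0.40:0.41 0.45:0.33 0.50:0.21 0.55:0.20 0.60:- 0.65:- 0.70:- 0.75:- 0.80:- 0.85:- 0.90:- 0.95:-
top 0.35 0.20:0.59 0.25:0.62 0.30:0.59 0.35:0.50 0.40:0.41 0.45:0.33 0.50:0.23 0.55:- 0.60:- 0.65:- 0.70:- 0.75:- 0.80:- 0.85:- 0.90:- 0.95:-
top 0.5 0.20:0.75 0.25:0.68 0.30:0.59 0.35:0.50 0.40:0.42 0.45:0.41 0.50:- 0.55:- 0.60:- 0.65:- 0.70:- 0.75:- 0.80:- 0.85:- 0.90:- 0.95:-
0.3 0.45 [  90.4  -21.4   -8.3   -0.  -103.2  -16.1]
0.25 0.45 [  90.6  -28.   -11.2   -0.  -106.9  -16.3]
0.2 0.45 [  91.6  -37.4  -13.6   -0.  -113.9  -17.3]
0.3 0.6 [  90.4  -16.1   14.7   -0.  -120.8  -16.1]
0.2 0.6 [  91.6  -29.9    9.4   -0.  -129.4  -17.3]
```

Run:
```python
from h import *
import cv2
q=robot.read_qpos().copy(); 
q[0]=118; robot.movej(q)
q=np.array([118,-28,-11,0,-107,20.]); robot.movej(q); print(robot.read_t(),robot.read_position())
q[0]=-10; q[5]=70; robot.movej(q); print(robot.read_t(),robot.read_position(),robot.read_force())
R=ori(10,-1); p=kp(0,0,R); p[2]+=.09
print(robot.ik(p,R)); robot.goto(p,R); robot.move_gripper(.6); print(robot.read_t(),robot.read_position(),robot.read_force())
s,_=robot.grab_frame('scene'); t,_=robot.grab_frame('top')
cv2.imwrite('pics/pre.png',cv2.resize(np.hstack([s[60:320,200:500],t[20:280,200:500]])[:,:,::-1],None,fx=1.33,fy=1.33))
for th,ph in((0,0),(0,.3),(.8,.3),(1.3,.3),(1.65,.3),(1.65,0)):
  q=robot.ik(kp(th,ph,R),R); print('  ',th,ph,None if q is None else np.round(q))
```

```text
3.3 [0.09344022 0.23265892 0.45123013]
5.7833 [ 0.12551496 -0.21665505  0.45162262] [-0.15790349  0.09182312 -0.00561371]
[-15.39898813   2.01577863 -22.11445119   2.73096428 -56.15793149
  75.49834925]
8.0917 [ 0.44412057 -0.3380529   0.21125029] [-0.11677178  0.62784489 -0.0449386 ]
   0 0 [-15.   7. -30.   3. -44.  75.]
   0 0.3 [-14.   5. -29.   4. -46.  73.]
   0.8 0.3 [ -2.  -6. -41.   6. -46.  59.]
   1.3 0.3 [ 11.  -9. -45.   9. -47.  45.]
   1.65 0.3 [ 17.  -8. -44.  10. -47.  38.]
   1.65 0 [ 20.  -8. -48.  11. -45.  35.]
```

View pics/pre.png

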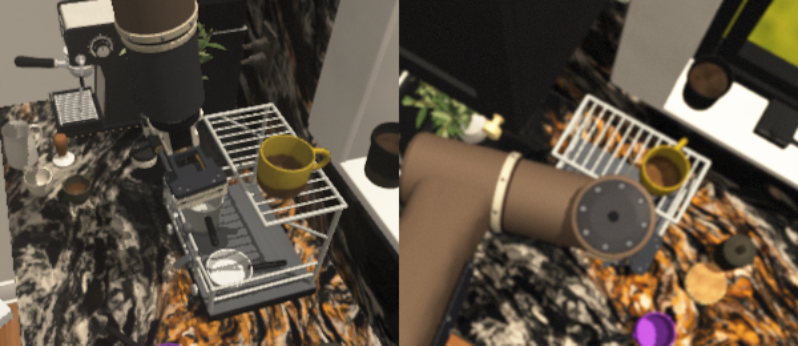

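The top half of the wrist is in front of the cabinet without touching it, and the gripper is above the latch knob. Descending to grip the knob.

Run:
```python
from h import *
R=ori(10,-1)
robot.servo_line(kp(0,0,R,.002),speed=.08); print(robot.read_force(),robot.read_position()-kp(0,0,R,.002))
robot.move_gripper(0); print('w',robot.read_grip_width(),robot.read_force(),robot.read_t())
```

```text
[-0.00392114  0.53606798  0.71262376] [ 0.0004372  -0.00015332  0.00058303]
w 0.005425374431924074 [ 0.33779551 -0.14799237 -0.60258409] 10.4333
```

Run:
```python
from h import *
import cv2
s,_=robot.grab_frame('scene'); 
cv2.imwrite('pics/miss.png',cv2.resize(s[160:285,290:410,::-1],None,fx=5,fy=4.8,interpolation=cv2.INTER_CUBIC))
R=ori(10,-1); k=W((-.1,-.05,.14)); print(P('scene',k),P('scene',robot.read_position()),k,robot.read_position(),robot.read_tcp_rot().round(2))
```

```text
[339.96768541 231.83503455] [340.8038443 235.8920021] [ 0.4412452  -0.33645406  0.14      ] [ 0.44384307 -0.33785853  0.12325569] [[ 0.86 -0.48  0.15]
 [-0.47 -0.88 -0.08]
 [ 0.17 -0.   -0.98]]
```

View pics/miss.png

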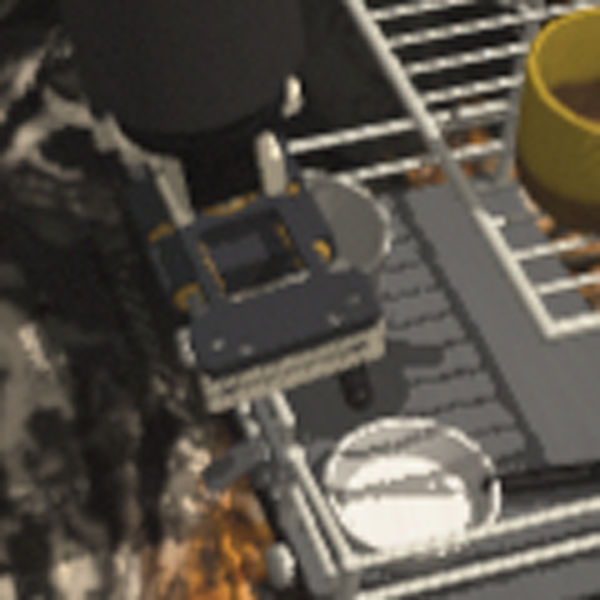

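Run:
```python
from h import *
import cv2
D=np.load('scene0.npz'); d=D['d']; c=robot.camera_info('scene'); f=200/np.tan(np.radians(c['vfov']/2))
for v in range(226,240,2):
    s=''
    for u in range(334,350,2):
        q=np.array([(u-c['cx'])/f,(v-c['cy'])/f,1])*d[v,u]; w=c['view'][:3,:3].T@(q-c['view'][:3,3]); g=(w-[hb[0],hb[1],0])@HR
        s+=' %4d,%4d,%4d|'%tuple(g*1000)
    print(v,s)
d=np.load('top0.npz')['d']; c=robot.camera_info('top'); f=200/np.tan(np.radians(c['vfov']/2)); print('top z>115')
v,u=np.mgrid[:400,:640]; q=np.stack([(u-c['cx'])/f*d,(v-c['cy'])/f*d,d],-1)
g=((q-c['view'][:3,3])@c['view'][:3,:3]-[hb[0],hb[1],0])@HR
m=(g[...,2]>.112)&(g[...,2]<.2)&(g[...,0]<-.06)&(g[...,0]>-.16)&(abs(g[...,1])<.12)
for a,b in zip(np.argwhere(m),g[m]): print(a,(b*1000).round())
```

```text
226   -97,   0, 104|  -71,  51,  35|  -87,  -3, 104|  -68,  30,  58|  -63,  27,  60|  -59,  22,  64|  -55,  18,  68|  -53,  11,  75|
228   -98,  -3,  99|  -73,  46,  33| -103, -44, 149|  -99, -47, 151|  -94, -47, 150|  -60,  20,  59|  -55,  17,  61|  -50,  15,  62|
230  -101, -12, 103|  -95, -11, 100| -104, -48, 147| -101, -53, 151|  -96, -52, 148|  -90, -51, 145|  -54,  18,  51|  -50,  14,  53|
232   -89,  18,  55|  -98, -20, 104| -106, -52, 144| -102, -55, 147|  -98, -58, 149|  -92, -56, 144|  -55,  16,  45|  -51,  12,  48|
234   -89,  18,  46|  -99, -23,  99| -106, -55, 140| -103, -58, 143|  -97, -57, 139|  -92, -58, 138|  -54,  18,  34|  -49,  15,  35|
236   -89,  16,  40| -102, -30, 101|  -98, -35, 106| -100, -52, 127|  -88, -37, 104|  -60,  14,  31|  -56,  12,  33|  -50,  10,  33|
238   -88,  17,  30|  -89,   1,  49|  -99, -38, 101|  -99, -51, 117|  -90, -41, 102|  -86, -45, 106|  -58,   6,  32|  -52,   6,  29|
top z>115
[172 302] [-87. 115. 112.]
[172 304] [-84. 110. 112.]
[190 330] [-93.  17. 113.]
[190 331] [-92.  14. 114.]
[191 333] [-91.   8. 113.]
[191 334] [-90.   5. 112
[... 607 characters left out ...]
201 348] [-102.  -45.  146.]
[201 349] [-101.  -47.  149.]
[201 350] [-99. -50. 147.]
[201 351] [-99. -52. 151.]
[201 352] [-97. -55. 148.]
[201 353] [-95. -57. 147.]
[202 347] [-105.  -44.  141.]
[202 348] [-104.  -46.  145.]
[202 349] [-104.  -49.  148.]
[202 350] [-102.  -51.  149.]
[202 351] [-101.  -54.  151.]
[202 352] [-99. -56. 146.]
[202 353] [-98. -59. 147.]
[203 348] [-107.  -48.  146.]
[203 349] [-105.  -50.  143.]
[203 350] [-104.  -53.  147.]
[203 351] [-103.  -55.  145.]
[203 352] [-102.  -57.  149.]
[203 353] [-100.  -60.  145.]
[204 349] [-107.  -51.  142.]
[204 350] [-107.  -54.  145.]
[204 351] [-105.  -56.  143.]
[204 352] [-102.  -59.  139.]
[212 359] [-108.  -88.  114.]
```

Run:
```python
from h import *
import cv2
R=ori(10,-1)
robot.move_gripper(1.0); print(robot.read_grip_width(),robot.read_force())
robot.servo_line(kp(0,0,R,.002)+[0,0,.16],speed=.15); print(robot.read_force(),robot.read_t())
p=robot.read_position(); R=robot.read_tcp_rot()
s,d=robot.grab_frame('scene'); np.savez('up.npz',im=s,d=d)
im=cv2.resize(s[110:285,280:420,::-1],None,fx=4,fy=3.4,interpolation=cv2.INTER_CUBIC)
im=cv2.resize(s[110:285,280:420,::-1],None,fx=3.4,fy=3.4,interpolation=cv2.INTER_CUBIC)
for off,col in(((0,0,0),(0,0,255)),((0,.055,0),(0,255,0)),((0,-.055,0),(0,255,0)),((.055,0,0),(255,0,0)),((-.055,0,0),(255,0,0))):
    a=(P('scene',p+R@np.array(off))-[280,110])*3.4; cv2.circle(im,tuple(int(x) for x in a),3,col,-1)
cv2.imwrite('pics/up.png',im)
```

```text
1.0005951251857979 [-0.71415917  0.10938696  0.47142296]
[ 1.27803667 -0.45414951 -0.18873617] 13.1417
```

View pics/up.png

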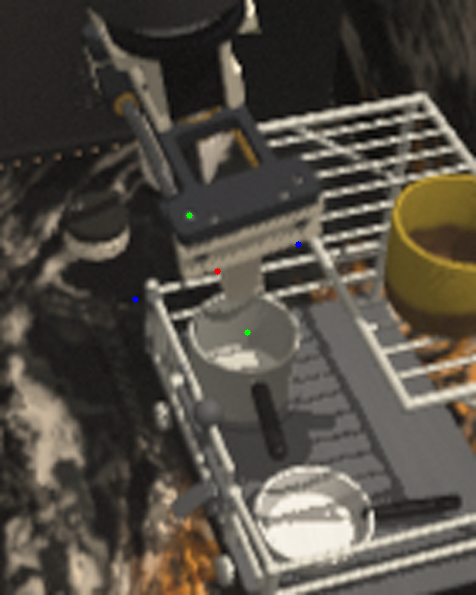

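Run:
```python
from h import *
def cloud(n,d):
    c=robot.camera_info(n); f=200/np.tan(np.radians(c['vfov']/2))
    v,u=np.mgrid[:400,:640]; q=np.stack([(u-c['cx'])/f*d,(v-c['cy'])/f*d,d],-1)[d>0]
    return (q-c['view'][:3,3])@c['view'][:3,:3]
p=robot.read_position(); R=robot.read_tcp_rot()
for w in(1,.6,.25,0):
    robot.move_gripper(w)
    g=(cloud('scene',robot.grab_frame('scene')[1])-p)@R*1000
    m=(abs(g[:,0])<40)&(abs(g[:,1])<90)&(g[:,2]>-60)&(g[:,2]<15)
    print(w,robot.read_grip_width(),m.sum())
    for z0 in range(-60,15,8):
        k=m&(g[:,2]>=z0)&(g[:,2]<z0+8)
        if k.sum(): print('   z',z0,'n',k.sum(),'x',g[k,0].min().round(),g[k,0].max().round(),'y',g[k,1].min().round(),g[k,1].max().round())
print(robot.read_t())
```

```text
1 0.998509981885154 118
   z -60 n 43 x -10.0 12.0 y -57.0 63.0
   z -52 n 47 x -10.0 12.0 y -48.0 62.0
   z -44 n 27 x -10.0 12.0 y -46.0 62.0
   z -36 n 1 x -5.0 -5.0 y -44.0 -44.0
0.6 0.5995598049365741 43
   z -52 n 28 x -10.0 12.0 y 42.0 45.0
   z -44 n 15 x -8.0 12.0 y 42.0 44.0
0.25 0.24749801398211 0
0 0.003966512304486446 0
15.7333
```

The depth data puts the open fingertips about 37 mm behind the nominal TCP, which explains the empty grasp. I'll probe by lowering in small steps with a force stop, then grip deeper.

Run:
```python
from h import *
R=ori(10,-1); b=kp(0,0,R,.0)
robot.move_gripper(.6); robot.servo_line(b+[0,0,.02],speed=.15)
f0=robot.read_force()
for dz in np.arange(.016,-.034,-.004):
    q=b+R[:,2]*(-dz)  # along tool axis
    robot.servo_line(q,speed=.06); f=robot.read_force()-f0
    if np.linalg.norm(f)>4: print('contact',dz,f,robot.read_position()); break
print(dz,f,robot.read_t())
robot.move_gripper(0); print('w',robot.read_grip_width(),robot.read_force())
```

```text
-0.032 [ 0.75701384 -0.36807577 -0.0681765 ] 21.0917
w 0.22577965195768906 [ 4.62275308 14.72973813  0.21209269]
```

Run:
```python
from h import *
R=ori(10,-1); e=-.032
K=[(0,.15),(0,.3)]+[(t,.3) for t in np.linspace(.2,1.6,8)]+[(1.6,.12)]
for k in K+[(1.6,0)]:
    q=robot.ik(kp(*k,R,e),R); 
    if q is None: print('none',k)
for k in K[:3]:
    robot.servo_line(kp(*k,R,e),speed=.1); print(k,robot.read_force().round(1),round(robot.read_grip_width(),3),robot.read_t())
```

```text
(0, 0.15) [ 2.7  3.7 -6.7] 0.231 22.0
(0, 0.3) [-1.4 -0.5 -2.4] 0.23 22.2667
(np.float64(0.2), 0.3) [-1.3 -1.7  1.2] 0.23 22.7
```

Run:
```python
from h import *
R=ori(10,-1); e=-.032
K=[(t,.3) for t in np.linspace(.4,1.6,7)]+[(1.6,.1),(1.6,0)]
for k in K: robot.servo_line(kp(*k,R,e),speed=.16); print(k,robot.read_force().round(1),round(robot.read_grip_width(),3),robot.read_t())
```

```text
(np.float64(0.4), 0.3) [-6.5 -5.4  6.9] 0.232 23.025
(np.float64(0.6000000000000001), 0.3) [-13.6  -7.4  13.9] 0.229 23.35
(np.float64(0.8), 0.3) [-17.3  -6.   16.4] 0.227 23.675
(np.float64(1.0), 0.3) [-16.3  -3.7  17.8] 0.231 24.0
(np.float64(1.2000000000000002), 0.3) [-14.8  -0.3  15.2] 0.231 24.325
(np.float64(1.4000000000000004), 0.3) [-10.3   2.9  11.7] 0.231 24.65
(np.float64(1.6), 0.3) [-3.9  0.9  3.9] 0.228 24.975
(1.6, 0.1) [ 2.  -0.8 -0.5] 0.23 25.225
(1.6, 0) [ 3.9 -2.9 -2.5] 0.232 25.475
```

```bash
cat >> h.py <<'E'
def panR(lean,yaw,sgn=-1):
    l,w=np.radians([lean,yaw]); z=np.array([np.sin(l)*np.cos(w),np.sin(l)*np.sin(w),-np.cos(l)])
    n=np.array([-z[2],0,z[0]]); n/=np.linalg.norm(n)      # shelf side normal
    y=np.cross(z,n)*-sgn; return HR@np.c_[np.cross(y,z),y,z]
E
python3 - <<'E'
from h import *
R=ori(10,-1); p=kp(0,0,R,.002)+[0,0,.16]
d=np.load('up.npz')['d']; c=robot.camera_info('scene'); f=200/np.tan(np.radians(c['vfov']/2))
v,u=np.mgrid[:400,:640]; q=np.stack([(u-c['cx'])/f*d,(v-c['cy'])/f*d,d],-1)[d>0]
g=((q-c['view'][:3,3])@c['view'][:3,:3]-p)@R*1000
m=(abs(g[:,0])<130)&(abs(g[:,1])<150)
for z0 in range(-240,-30,10):
    k=m&(g[:,2]>=z0)&(g[:,2]<z0+10); 
    if k.sum(): print('z',z0,'n',k.sum(),'x',np.percentile(g[k,0],[1,50,99]).round(),'y',np.percentile(g[k,1],[1,50,99]).round())
robot.move_gripper(.6); R0=robot.read_tcp_rot(); robot.servo_line(robot.read_position()-R0[:,2]*.07,speed=.2); print(robot.read_t(),robot.read_force())
e=.034
for ln in(38,42,46):
  for yaw in(10,15,20,25,30):
    R=panR(ln,yaw); print(ln,yaw,[None if robot.ik(W(x)+R[:,2]*e,R) is None else robot.ik(W(x)+R[:,2]*e,R).round() for x in((-.07,-.03,.2),(-.06,-.03,.09),(.0,-.03,.09),(.035,0,.09))])
E
```

```text
z -240 n 262 x [-46.  -9.  39.] y [ 5. 42. 48.]
z -230 n 57 x [-46. -15.  39.] y [ 3. 40. 47.]
z -220 n 121 x [-35.  -9.  28.] y [ 9. 30. 37.]
z -210 n 247 x [-38.  -7.  37.] y [-2. 31. 39.]
z -200 n 86 x [-39. -34.  38.] y [-34.  16.  20.]
z -190 n 50 x [-22.  -8.  21.] y [ 9. 16. 19.]
z -180 n 113 x [-22.  -1.  21.] y [-2. 15. 19.]
z -170 n 125 x [-22.   1.  25.] y [-5. 15. 19.]
z -160 n 147 x [-24.  -5.  26.] y [-26.  14.  19.]
z -150 n 958 x [-38.  -4.  37.] y [-87.  74.  98.]
z -140 n 287 x [-39.  -2.  37.] y [-83.  87.  98.]
z -130 n 227 x [-39. -27.  37.] y [-81.  52.  97.]
z -120 n 301 x [-39. -27.  36.] y [-77.  40.  91.]
z -110 n 159 x [-39.  -4.  39.] y [-75.  89.  91.]
z -100 n 1 x [21. 21. 21.] y [88. 88. 88.]
z -80 n 12 x [-10.   0.   8.] y [-42.  64.  65.]
z -70 n 53 x [-11.   2.  10.] y [-48.  62.  64.]
z -60 n 53 x [-11.  -1.  10.] y [-55.  60.  62.]
z -50 n 63 x [-11.   2.  11.] y [-46.  60.  62.]
z -40 n 12 x [-8.  4. 10.] y [-44. -42.  61.]
26.7333 [ 0.06740928  0.18643406 -0.05250587]
38 10 [array([-16.,  -4., -53.,  23.,  -3.,  57.]), None, None, None]
38 15 [ar
[... 1791 characters left out ...]
.]), array([-41.,  10., -30., -70., -20., 168.]), array([-37.,  14., -25., -66., -18., 161.]), array([-31.,  16., -23., -62., -14., 153.])]
46 20 [array([-32.,  -1., -30., -44., -24., 134.]), array([-43.,  11., -28., -69., -26., 169.]), array([-40.,  15., -23., -66., -24., 163.]), array([-34.,  17., -21., -64., -20., 157.])]
46 25 [array([-37.,   0., -26., -49., -32., 141.]), array([-46.,  13., -27., -68., -31., 168.]), array([-42.,  17., -21., -65., -30., 163.]), array([-37.,  18., -19., -64., -26., 158.])]
46 30 [array([-41.,   2., -23., -51., -39., 145.]), array([-47.,  14., -25., -66., -36., 168.]), array([-44.,  18., -19., -64., -35., 163.]), array([-39.,  19., -17., -63., -32., 158.])]
```

```bash
cat > pan.py <<'E'
from h import *
e=.037
C=np.array([-.0284,.0521])
def pose(a,r,f,back=0.,z=.085):
    yaw=25; lean=32+10*f; R=ori(lean,-1,yaw); a,w=np.radians([a,yaw])
    m=np.array([-np.sin(a),np.cos(a)]); ext=.018*abs(m@[-np.sin(w),np.cos(w)])+.007
    p=C+r*np.array([np.cos(a),np.sin(a)])-m*(.007+ext+back)
    return W((*p,z))+R[:,2]*e,R
E
python3 - <<'E'
from pan import *
import cv2
A=np.linspace(-98,-24,9); path=[pose(a,.085-.010*i/8,i/8) for i,a in enumerate(A)]
pre=pose(-98,.085,0,.02,.2); down=pose(-98,.085,0,.014)
for p in[pre,down]+path:
    assert robot.ik(*p) is not None
robot.move_gripper(0); robot.goto(*pre); print('pre',robot.read_t(),robot.read_force().round(1))
robot.servo_line(*down,speed=.15); print('down',robot.read_t(),robot.read_force().round(1),robot.read_qpos().round())
f0=robot.read_force()
for i,p in enumerate(path):
    robot.servo_line(*p,speed=.09); f=robot.read_force()-f0; print(A[i],f.round(1),round(robot.read_t(),2))
    if np.linalg.norm(f)>20: break
s,d=robot.grab_frame('scene'); t,_=robot.grab_frame('top'); np.savez('pan.npz',d=d)
cv2.imwrite('pics/pan.png',cv2.resize(np.hstack([s[130:305,300:475],t[80:255,285:460]])[:,:,::-1],None,fx=2.28,fy=2.28,interpolation=cv2.INTER_CUBIC))
E
```

```text
pre 29.0917 [-0.4  0.2 -0.8]
down 30.0083 [-0.1 -0.2 -0.5] [-26.  10. -31. -33. -22. 141.]
-98.0 [-0.6 -0.5 -0.2] 30.32
-88.75 [-0.8 -0.6  0.9] 30.66
-79.5 [-0.7  0.   0.4] 30.99
-70.25 [0.1 0.3 0.5] 31.32
-61.0 [-0.2 -0.1  0.2] 31.63
-51.75 [ 1.  -0.3  0.8] 31.9
-42.5 [0.1 0.8 0.2] 32.17
-33.25 [-0.2  0.3  0.9] 32.43
-24.0 [-1.1  0.4 -0. ] 32.7
```

View pics/pan.png

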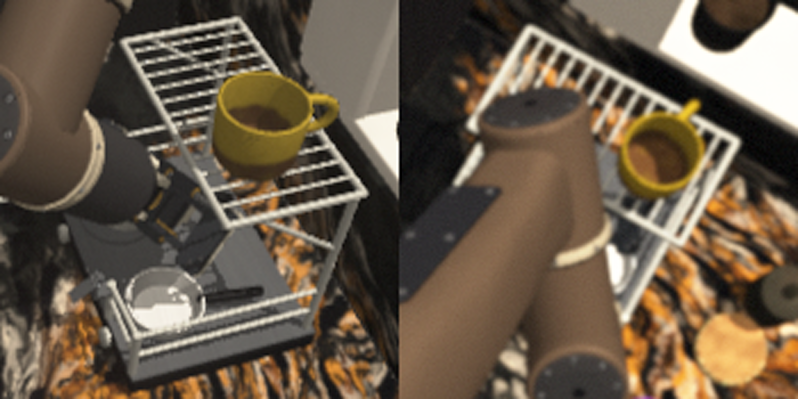

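Run:
```python
from pan import *
import cv2
p,R=pose(-24,.075,1,.012)
robot.servo_line(p,speed=.1); robot.servo_line(p-R[:,2]*.17,speed=.25); print(robot.read_t(),robot.read_force().round(1))
Rk=ori(10,-1); robot.move_gripper(.6); robot.goto(kp(1.6,0,Rk,-.032)-Rk[:,2]*.07,Rk); print(robot.read_t(),robot.read_position(),robot.read_force().round(1))
s,d=robot.grab_frame('scene'); np.savez('aft.npz',d=d,im=s)
cv2.imwrite('pics/aft.png',cv2.resize(s[130:305,270:475,::-1],None,fx=3.4,fy=3.4,interpolation=cv2.INTER_CUBIC))
```

```text
33.9 [ 1.2  0.4 -0.9]
36.6583 [ 0.39236844 -0.11688759  0.15865605] [ 0.9 -0.5  0.4]
```

View pics/aft.png

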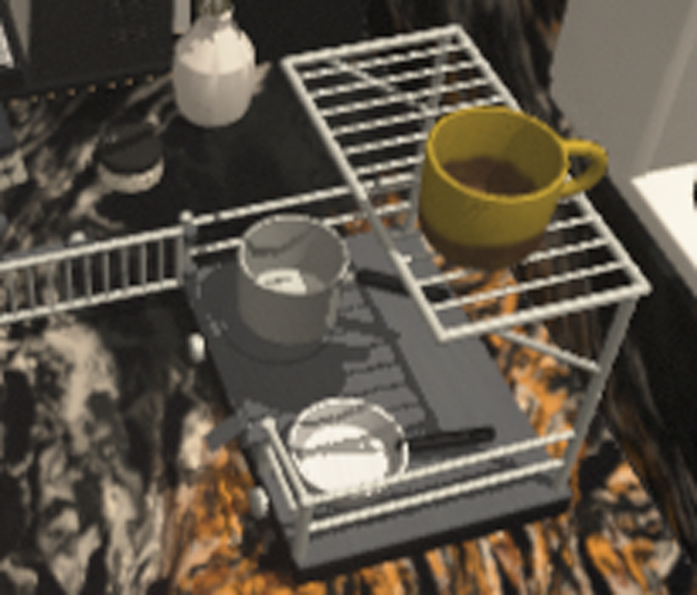

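Run:
```python
from h import *
c=robot.camera_info('scene'); f=200/np.tan(np.radians(c['vfov']/2))
def ray(u,v,z):
    u=270+(u+.5)/3.4-.5; v=130+(v+.5)/3.4-.5
    d=c['view'][:3,:3].T@[(u-c['cx'])/f,(v-c['cy'])/f,1]; o=-c['view'][:3,:3].T@c['view'][:3,3]
    w=o+d*(z-o[2])/d[2]; return ((w-[hb[0],hb[1],0])@HR*1000).round()
print('old c',ray(279,265,.1),'new c',ray(294,255,.1),'hstart',ray(357,275,.1),'hend',ray(432,298,.1))
z=np.load('aft.npz'); d=z['d']; im=z['im'].astype(int)
v,u=np.mgrid[:400,:640]; q=np.stack([(u-c['cx'])/f*d,(v-c['cy'])/f*d,d],-1)
g=((q-c['view'][:3,3])@c['view'][:3,:3]-[hb[0],hb[1],0])@HR*1000
m=(g[...,2]>85)&(g[...,2]<112)&(g[...,0]>-75)&(g[...,0]<118)&(abs(g[...,1])<104)
P_=g[m]; dark=im[m].sum(1)<150
print('dark handle pts',dark.sum()); 
H_=P_[dark]; print(H_[np.argsort(H_[:,0])][::max(1,len(H_)//14)].round())
rim=P_[~dark&(P_[:,2]>95)&(P_[:,0]<40)]; A=np.c_[2*rim[:,:2],np.ones(len(rim))]; s=np.linalg.lstsq(A,(rim[:,:2]**2).sum(1),rcond=None)[0]; print('rim fit',s[:2],np.sqrt(s[2]+s[:2]@s[:2]),len(rim))
```

```text
old c [-30.  51. 100.] new c [-15.  57. 100.] hstart [ 25.  23. 100.] hend [ 72. -16. 100.]
dark handle pts 80
[[ 25.  19.  99.]
 [ 26.  16. 101.]
 [ 30.  16.  96.]
 [ 32.  17. 103.]
 [ 35.  12. 103.]
 [ 38.  18. 104.]
 [ 41.  10. 103.]
 [ 42.   2. 107.]
 [ 45.   0. 100.]
 [ 47.  -1. 101.]
 [ 51.   7. 103.]
 [ 67. -13. 107.]
 [ 71. -23. 105.]
 [ 74. -12. 104.]
 [ 75. -19. 108.]
 [ 80. -17. 104.]]
rim fit [-13.02221527  53.88220265] 42.93698118137267 170
```

The handle now points back at about -39°, with its tip about 113 mm behind the plate's centre. The pan is about 17 mm off centre, and the skillet looks unmoved. Next I'll re-grip the knob and shut the gate.

Run:
```python
from h import *
R=ori(10,-1); e=-.032
robot.servo_line(kp(1.6,0,R,e),speed=.12); print(robot.read_force().round(1))
robot.move_gripper(0); w=robot.read_grip_width(); print('w',w,robot.read_force().round(1),robot.read_t())
assert .15<w<.3
K=[(1.6,.15),(1.6,.3)]+[(t,.3) for t in np.linspace(1.4,0,8)]
for k in K:
    robot.servo_line(kp(*k,R,e),speed=.14); f=robot.read_force(); print(k,f.round(1),round(robot.read_grip_width(),3),robot.read_t())
    if np.linalg.norm(f)>60: break
```

```text
[0.9 0.  0.2]
w 0.22809936564463926 [-1.5  0.6  2.2] 38.0833
(1.6, 0.15) [-4.7  2.6  2.8] 0.233 38.3333
(1.6, 0.3) [-5.6  3.8  4.1] 0.233 38.5833
(np.float64(1.4), 0.3) [ 2.3 -0.3 -5.1] 0.23 38.9333
(np.float64(1.2), 0.3) [ 1.2  1.2 -3.4] 0.232 39.2833
(np.float64(1.0), 0.3) [ 3.   1.1 -5.2] 0.232 39.6333
(np.float64(0.7999999999999999), 0.3) [ 3.5  2.5 -3.7] 0.228 39.9833
(np.float64(0.6), 0.3) [ 3.   3.9 -3.6] 0.231 40.3333
(np.float64(0.4), 0.3) [ 1.1  4.  -2.4] 0.232 40.6833
(np.float64(0.19999999999999996), 0.3) [-0.1  2.8 -2.9] 0.23 41.0333
(np.float64(0.0), 0.3) [ 4.5  2.6 -4.2] 0.23 41.3833
```

Run:
```python
from h import *
import cv2
R=ori(10,-1); e=-.032
for k in((0,.2),(0,.1),(0,0)):
    robot.servo_line(kp(*k,R,e),speed=.1); print(k,robot.read_force().round(1))
robot.move_gripper(.6); p=kp(0,0,R,e); robot.servo_line(p-R[:,2]*.1,speed=.15); print(robot.read_t(),robot.read_force().round(1))
robot.servo_line(p-R[:,2]*.1+W((-.2,0,.1))-W((0,0,0)),speed=.25)
q=robot.read_qpos(); q[0]+=35; robot.movej(q); print(robot.read_t(),robot.read_force().round(1))
s,d=robot.grab_frame('scene'); t,dt=robot.grab_frame('top'); np.savez('end.npz',d=d,im=s,dt=dt,t=t)
cv2.imwrite('pics/end.png',cv2.resize(np.hstack([s[150:305,300:475],t[90:245,285:460]])[:,:,::-1],None,fx=2.28,fy=2.28,interpolation=cv2.INTER_CUBIC))
for n,D in(('scene',d),('top',dt)):
    c=robot.camera_info(n); f=200/np.tan(np.radians(c['vfov']/2))
    v,u=np.mgrid[:400,:640]; Q=np.stack([(u-c['cx'])/f*D,(v-c['cy'])/f*D,D],-1)
    g=((Q-c['view'][:3,3])@c['view'][:3,:3]-[hb[0],hb[1],0])@HR*1000
    m=(g[...,2]>128)&(g[...,2]<200)&(g[...,0]<-60)&(g[...,0]>-200)&(abs(g[...,1])<110); print(n,'knob',m.sum(),np.median(g[m],0).round(),np.percentile(g[m][:,2],95))
```

```text
(0, 0.2) [ 4.   5.7 -3.7]
(0, 0.1) [ 3.2  6.  -3. ]
(0, 0) [ 3.  18.   9.5]
43.7083 [-0.2 -0.2  0.9]
45.5833 [-0.3 -0.3 -0.6]
scene knob 64 [-99. -53. 146.] 150.12446321926785
top knob 45 [-99. -50. 148.] 151.86926419002324
```

View pics/end.png

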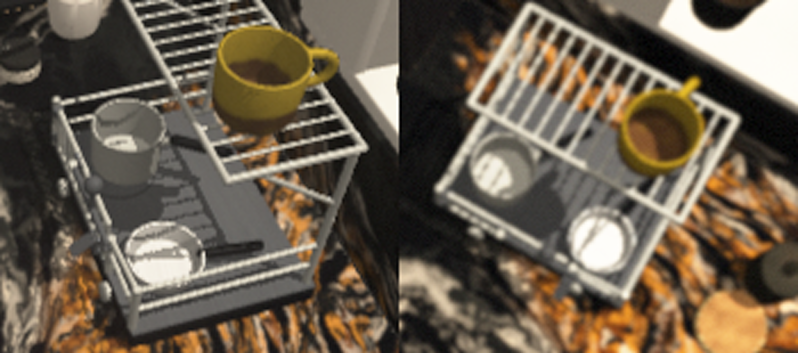

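Run:
```python
from rig import robot
print(robot.read_force().round(1)); robot.job_done(); print(robot.read_t())
```

```text
[ 0.7  0.4 -0. ]
the job is handed in; nothing more can be done
the job is handed in; nothing more can be done
```

The job is handed in at about 46 s on the robot's clock, and my last checks agree with all the end conditions I could measure. I never read the gate and latch joints or the pan's tilt directly. No verdict was reported.

**What I did:** I gripped the latch knob, lifted the bar out of the catch and swung the gate open to about 1.6 rad. With the fingers shut and the tool leaning back, I pushed the milk pan's handle round to the back. Then I re-gripped the knob, swung the gate shut with the bar raised, lowered the bar into the catch, let go and backed away.

**Last checks:**
- **Gate and latch:** in both cameras the knob is back where it started, at hob x -99, y -50 to -53 mm, its top about 150 mm up. This fits a shut gate with the bar down.
- **Milk pan:** measured before closing, its centre is about 17 mm from the plate's centre (limit 30 mm). The handle tip works out at about 113 mm behind it (75 mm needed). The final picture looks consistent with that.
- **Skillet, mug and timer:** they look unmoved in the pictures; I did not measure them.
- **Robot:** it stands clear, with a tool force under 1 N.

**What failed or disagreed:**
- **First grasp:** the first attempt on the knob closed on nothing. The depth data showed the fingertips about 37 mm short of the reported TCP. I probed down with a force stop, gripped 32 mm deeper, and allowed for the offset from then on.
- **Handle angle:** I aimed for -24° and it ended at about -39°, because the pan also slid some 15 mm while being pushed. That is still within the limits.

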